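# Cure a bracket under the low lamp bridge and set the bell timer

## Task

Lay the low T-bracket flange down in the recess of the steel tray, then slide the tray under the low lamp bridge until its nose is fully home against the stop on the far side. Then set the bell timer: turn it clockwise past its last mark (30 minutes) and back down to 15 minutes. Leave the tall bracket, the spray can and the carton where they are.

Things in the scene. Friction and masses are not known exactly. Their poses are not given: they have to be found in the camera images.
- low_bracket: Loose aluminium T-bracket, the low one of two, about 0.12 kg. Flange 70 x 44 x 4 mm lying flat; on its middle line an upright web 70 mm long (along x), 10 mm thick (y), top 26 mm above the underside. Origin: centre of the flange's underside; z up. Pinch it by the web.
- tall_bracket: Bystander, loose: same flange and web thickness, but 70 mm tall: too tall for the lamp bridge. Origin: centre of the underside. Which of the two brackets stands where varies.
- tray: Loose flat steel tray, 190 mm long (x), 80 mm wide (y), about 0.4 kg, lying on the bench before the mouth of the lamp bridge, nose (+x end, 95 mm from the origin) towards it. Base 5 mm thick; in its front half a recess with a lip 5 mm wide that rises 4 mm above the base; an upright push bar across its tail. Origin: centre of the underside; z up.
- push_bar (a point): Middle of the rear face of the tray's dark push bar, 95 mm behind the tray's origin (flush with the tail end), 24 mm above the bench; axes as the tray. The bar is 70 mm wide (y) and 12 mm thick (x), its top 42 mm above the bench. Push on this face, or pinch the bar from above. It stays outside the bridge: with the tray home its front is 85 mm short of the lamp.
- recess (a point): Centre of the recess floor (dark liner) in the tray, 43 mm ahead of the tray's origin and 5 mm above its underside; axes as the tray. The floor inside the lip is 94 mm (x) x 70 mm (y); the bracket's web lies along x.
- lamp: Fixed grey lamp bridge. Origin: on the bench under the lamp's middle; x: the direction in which the tray is pushed. Lamp 80 mm deep (x -40 to +40), 130 mm wide, underside 37 mm, top 83 mm above the bench; tunnel between the legs 91 mm wide. Rails 14 mm high lead in at tunnel width from x = -84 mm and flare to about 115 mm at -120 mm. The loaded bracket passes 6 mm below the lamp.
- stop (a point): Middle of the near face of the fixed stop bar beyond the lamp, 53 mm past the lamp's origin along x; the bar is 20 mm high. Axes as the lamp. With the tray home its nose touches this face, so the tray's origin is 42 mm before the lamp's origin, on the tunnel's middle line within 6 mm.
- timer (a joint): Angle of the bell timer's knob, rad, growing clockwise seen from above: 0 = 0 minutes, 0.05 rad a minute, 0.75 = 15 minutes, 1.5 = 30 minutes (last mark), hard stop at 1.9. A mark every 5 minutes; those at 0, 15 and 30 are longer. It starts between 3 and 10 minutes, has light friction (0.05 N m), does not run down. Case fixed, white, round, 104 mm across, 28 mm high.
- timer_grip (a point): On the knob's vertical axis, at the height to grip, 54 mm above the bench, 26 mm above the dial. The knob is a black upright bar 44 mm long (along this point's x) and 14 mm thick (y), its top 62.5 mm above the bench, on a 38 mm disc 6 mm thick. The point turns with the knob; its +x is the end with the pale pointer line.
- spray_can: Bystander, loose: standing can, 56 mm across and 160 mm tall. Origin: centre of its underside.
- carton: Bystander, loose: carton 90 x 60 x 50 mm. Origin: centre of its underside.
Things that resemble listed ones, but are neither listed nor needed, are in the scene too. Several things look just like the lamp: the one meant starts nearest to the robot's base.

How it is judged:
By the outcome, as a careful person would: the job done as asked, in the order asked, and still so for the second after the job is handed in, with the robot touching nothing.
It also fails if it takes over 54 s, if anything falls off the work surface, if the arm or the gripper's body presses on something with over 40 N, if the wrist force passes 120 N, or if a joint passes its speed limit or range.

## Robot

A 7-joint arm with a two-finger parallel gripper is mounted at the origin on the work surface. World frame = base frame: x ahead of the robot, y to its left, z up, the work surface at z = 0. Lengths are in m, angles in rad, forces in N, time in s.
With the tool pointing down it reaches from about 0.4 to 0.9 m from the base axis. Payload 5.6 kg.
Tool frame: the origin (TCP) lies midway between the tips of the shut fingers; the grasp point (between the pads) lies 19 mm behind it; y points along the fingers, z is the direction in which the jaws open and shut, and the axes are right-handed (so a half turn about y gives the same grasp; the last joint's range is limited). The gripper opens to 92 mm and grips with 3 to 60 N. Pads are 20 mm wide; open, the fingers measure 128 mm over their backs; the gripper's body (75 mm by 189 mm) begins 69 mm behind the grasp point.
Start: joints at [-1.145, 0.468, -0.012, 1.603, 0.006, 1.071, -0.056], TCP at [0.294, 0.58, 0.215] pointing down, gripper open.
Joint ranges: [-2.53, 2.53], [-0.31, 2.02], [-1.57, 1.55], [0.28, 2.44], [-1.29, 4.43], [0.15, 1.84], [-2.92, 2.92]. Speed limits (rad/s): [2.57, 2.57, 3.14, 3.14, 3.14, 3.14, 3.14].

## Interface

Orientations are given as a 3x3 rotation matrix whose columns are the frame's x, y, z axes.
In Python, from station import env, effector, solver, viewer, workorder, search_frame, tip_of gives the robot as it stands. Calls block until the motion is done:
- env.reach(position, orientation): joint-space move of the TCP to a pose.
- env.movel(position, frame=None, rate=0.15): straight line of the TCP; frame=None keeps the orientation; rate is the mean speed in m/s.
- env.goto_joints(angles): joint-space move.
- effector.release() and effector.grasp(squeeze=None): open the fingers fully, or close them until they stop; squeeze is the grip in N (None keeps the last).
- env.pause(seconds).
- solver.inverse_kinematics(position, orientation): joint angles nearest the present ones, or None.
- env.sense(): the state.
- viewer.read_camera(name): name is "scene" or "top" or "wrist"; returns (picture, depth): 384x512x3 uint8, red, green, blue; 384x512 float32, m along the optical axis (not along the pixel's ray), 0 where there is no reading.
- viewer.camera_info(name): a dict with "intrinsics" (3x3 intrinsics, pixels), "eye" and "rotation" of the camera in the world; the wrist camera has in their place "T_tool_cam" (4x4, takes a point from camera to tool coordinates, whose origin is the TCP and whose axes are the tool frame's). Camera axes: x right, y up, looking along -z (the intrinsics and any distortion apply to the point x, -y, -z); pixel columns grow to the right and rows downward; lengths in m; the calibration is good to about 2 mm. A picture is of the moment at which its call begins: read the wrist's pose just before it. camera_info takes no time and is no camera call.
A pose or a line that the arm cannot do raises env.PlanningError and nothing moves.
- workorder.finish_job(): hands the job in, once; it reports no verdict.
Trained networks look in the newest picture that a camera, given by its name, has taken for a name from the list of things; names that differ only in an ending like _2 or _b are one class to them, and where a whole thing is asked for, a point or a joint stands for the part that bears it (a point fixed in the world has none). Each returns a list of dicts, best first, with "score" (0 to 1); they miss things now and then, are a little off and sometimes report something else, mostly with a low value. They report only what shows in the picture. A call takes as long as a camera call. They do not tell look-alikes from the thing itself.
- search_frame(camera, name): "at" ([x, y, z] in m, in world coordinates, good to about 4 mm: the middle of the surface that is visible of it).
- tip_of(camera, name): "at" ([x, y, z] in m, in world coordinates, good to about 4 mm: a listed point, or the origin of a listed thing).
The state is a dict: "t": time; "joint_positions": joint angles; "joint_velocities": joint speeds; "tau": joint torques, N m; "ee_pos": TCP position; "tcp_rot": TCP orientation; "wrist_force": force on the tool from outside, world axes, zero at the start; "moment": the same for the moment, N m; "gripper_width": finger opening in m.
Only numpy, scipy, OpenCV 4.12 (cv2) and the standard library are available. Lean on these libraries where they do the work, as an engineer would, in place of code of your own. Each camera call takes 0.05 s, during which the arm holds its last target. There are 200 camera calls.

## Working session

There is one attempt and no reset: what is moved stays moved. The work goes in short steps, each a Python script; the robot and the scene stay as the last script left them, time stands still between calls to the robot, and variables do not carry over. Pictures are saved under pics/ and viewed, about 8 in all and at most 12, crops included, and the job is handed in when it is done.

```bash
mkdir -p pics; ls
python3 - <<'E'
from station import env, effector, solver, viewer, workorder, search_frame, tip_of
import cv2, numpy as np
for c in ("top","scene"):
    p,d=viewer.read_camera(c); cv2.imwrite(f"pics/{c}0.png",p[:,:,::-1]); np.savez(f"{c}0.npz",p=p,d=d)
    i=viewer.camera_info(c); print(c,{k:(np.round(v,4).tolist() if not isinstance(v,str) else v) for k,v in i.items()})
    for n in ["low_bracket","tall_bracket","tray","push_bar","recess","lamp","stop","timer","timer_grip","spray_can","carton"]:
        try: r=tip_of(c,n)
        except Exception as e: r=[]; print(n,e)
        print(n,[(np.round(x["at"],3).tolist(),round(x["score"],2)) for x in r[:5]])
print(env.sense()["t"])
E
```

```text
pics
top {'intrinsics': [[445.0669, 0.0, 257.8264], [0.0, 445.0669, 192.9946], [0.0, 0.0, 1.0]], 'eye': [0.4381, 0.1479, 1.4888], 'rotation': [[0.0048, 0.9935, -0.1134], [-0.9999, 0.0063, 0.013], [0.0136, 0.1134, 0.9935]]}
low_bracket [([0.605, -0.094, 0.003], 0.85)]
tall_bracket [([0.604, -0.288, 0.004], 0.75)]
tray []
push_bar [([0.462, -0.213, 0.025], 0.92), ([0.579, 0.3, -0.005], 0.62)]
recess [([0.463, -0.075, 0.008], 0.88), ([0.436, 0.37, -0.001], 0.36)]
lamp [([0.795, 0.324, 0.003], 0.89), ([0.446, 0.089, 0.0], 0.7), ([0.514, 0.562, 0.0], 0.69), ([0.785, -0.108, -0.002], 0.62)]
stop [([0.497, 0.607, 0.011], 0.66), ([0.44, 0.15, 0.008], 0.65), ([0.77, -0.058, 0.007], 0.61), ([0.797, 0.377, 0.01], 0.61)]
timer it knows: carton, lamp, low_bracket, push_bar, recess, spray_can, stop, tall_bracket, timer_grip, tray
timer []
timer_grip [([0.64, 0.094, 0.054], 0.51), ([0.466, -0.212, 0.025], 0.32)]
spray_can [([0.438, 0.366, -0.001], 0.87)]
carton [([0.581, 0.299, 0.001], 0.63)]
scene {'intrinsics': [[427.235, 0.0, 249.5201], [0.0, 427.235, 195.8711], [0.0, 0.0, 1.0]], 'eye': [1.206, 
[... 158 characters left out ...]
0.635, 0.098, 0.052], 0.61)]
tall_bracket [([0.602, -0.286, 0.001], 0.85)]
tray [([0.467, -0.118, 0.002], 0.85)]
push_bar [([0.466, -0.215, 0.022], 0.62)]
recess [([0.465, -0.076, 0.009], 0.96), ([0.602, -0.284, -0.003], 0.23)]
lamp [([0.516, 0.558, 0.001], 0.95), ([0.444, 0.096, 0.001], 0.91), ([0.785, -0.11, -0.001], 0.66), ([0.794, 0.321, 0.002], 0.61)]
stop [([0.495, 0.611, 0.008], 0.89), ([0.445, 0.098, 0.002], 0.62)]
timer it knows: carton, lamp, low_bracket, push_bar, recess, spray_can, stop, tall_bracket, timer_grip, tray
timer []
timer_grip [([0.638, 0.1, 0.053], 0.65)]
spray_can [([0.434, 0.362, -0.002], 0.7)]
carton [([0.577, 0.3, 0.001], 0.56), ([0.464, -0.075, 0.005], 0.21)]
1.1
```

Run:
```python
import cv2
a=cv2.imread("pics/top0.png"); b=cv2.imread("pics/scene0.png")
cv2.imwrite("pics/top_b.png",cv2.resize(a,(768,576),interpolation=3)); cv2.imwrite("pics/sc_b.png",cv2.resize(b,(768,576),interpolation=3))
```

```text
(no output)
```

View pics/top_b.png

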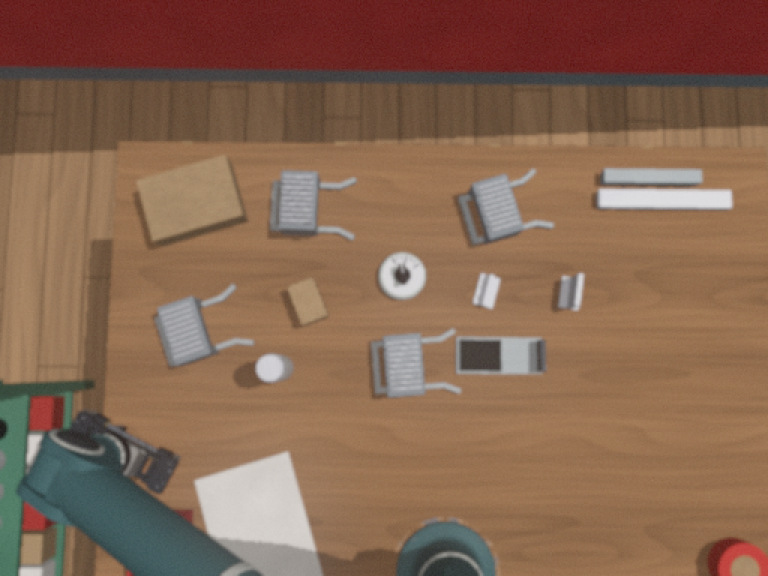

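View pics/sc_b.png

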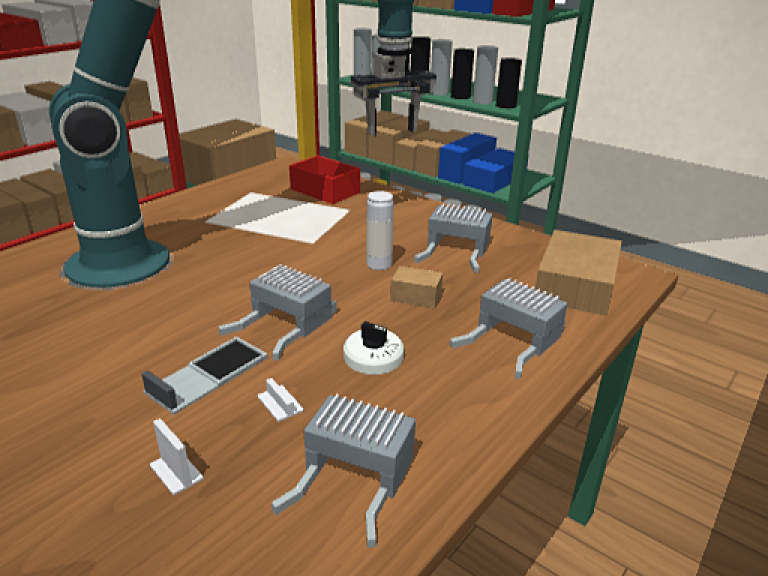

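Seen (top, 768-px view): the low bracket is at (487,291) and the tall one at (571,292). The scene view agrees, at (280,398) and (175,455). The tray is at (500,356) with its bar at (540,355), and the timer is at (402,275).
Lamp look-alikes are (403,365), (495,208), (296,203) and (185,330). The one at (403,365), world (0.445, 0.09), is nearest the base and has the tray before its mouth. For the bracket, the choice is low (487,291) against tall (571,292). I'll check both from close with the wrist camera.

```bash
cat > h.py <<'E'
from station import env, effector, solver, viewer, workorder, search_frame, tip_of
import cv2, numpy as np
def R(yaw):  # jaw (tool z) along yaw in the plane, fingers down
    y=np.array([0,0,-1.]); z=np.array([np.cos(yaw),np.sin(yaw),0]); return np.column_stack([np.cross(y,z),y,z])
def shot(name,tag):
    s=env.sense(); p,d=viewer.read_camera(name); i=viewer.camera_info(name); K=np.array(i["intrinsics"])
    if "T_tool_cam" in i:
        T=np.array(i["T_tool_cam"]); Rt=np.array(s["tcp_rot"]); Rc=Rt@T[:3,:3]; e=Rt@T[:3,3]+np.array(s["ee_pos"])
    else: Rc=np.array(i["rotation"]); e=np.array(i["eye"])
    v,u=np.mgrid[:384,:512]
    P=np.stack([(u-K[0,2])/K[0,0]*d,-(v-K[1,2])/K[1,1]*d,-d],-1)@Rc.T+e
    P[d==0]=np.nan
    cv2.imwrite(f"pics/{tag}.png",cv2.resize(p[:,:,::-1],(768,576),interpolation=3)); np.savez(f"{tag}.npz",p=p,P=P,K=K,Rc=Rc,e=e)
    return p,P
def rect(P,lo,hi,c,r):  # min-area rectangle of the points with lo<z<hi within r of c
    m=(P[...,2]>lo)&(P[...,2]<hi)&(np.hypot(P[...,0]-c[0],P[...,1]-c[1])<r)
    q=P[m][:,:2].astype(np.float32); (cx,cy),(w,h),a=cv2.minAreaRect(q*1000)
    if w<h: w,h,a=h,w,a+90
    return round(cx/1000,4),round(cy/1000,4),round(w,1),round(h,1),round((a+90)%180-90,1),len(q)
def net(c,n): return [(np.round(x["at"],4).tolist(),round(x["score"],2)) for x in tip_of(c,n)[:4]]
E
python3 - <<'E'
from h import *
i=viewer.camera_info("wrist"); print({k:np.round(v,3).tolist() for k,v in i.items() if k!='name'}); s=env.sense(); print(np.round(s["tcp_rot"],2).tolist())
print([ (round(y,2),np.round(solver.inverse_kinematics([0.56,-0.1,0.33],R(y)),2).tolist()) for y in (-1.57,0,1.57,3.14) if solver.inverse_kinematics([0.56,-0.1,0.33],R(y)) is not None])
z=s["tcp_rot"][:,2] if hasattr(s["tcp_rot"],"shape") else np.array(s["tcp_rot"])[:,2]
y0=np.pi/2 if z[1]>0 else -np.pi/2
env.reach([0.56,-0.1,0.33],R(y0)); print("yaw",y0)
p,P=shot("wrist","w1")
for n in ("low_bracket","tall_bracket","timer_grip","recess","push_bar","lamp"): print(n,net("wrist",n))
print(rect(P,.015,.032,(.606,-.092),.05), rect(P,.001,.01,(.606,-.092),.05)); print(env.sense()["t"])
E
```

```text
{'intrinsics': [[332.119, 0.0, 249.357], [0.0, 332.119, 192.073], [0.0, 0.0, 1.0]], 'T_tool_cam': [[-0.001, -0.964, -0.267, -0.075], [0.001, 0.267, -0.964, -0.172], [1.0, -0.001, 0.0, -0.001], [0.0, 0.0, 0.0, 1.0]]}
[[0.89, 0.0, 0.45], [-0.45, 0.0, 0.89], [0.0, -1.0, 0.0]]
[(-1.57, [-0.58, 0.28, 0.87, 1.71, -0.23, 1.26, -1.23]), (0, [-0.44, 0.25, 0.68, 1.7, -0.17, 1.25, 0.28]), (1.57, [-0.34, 0.24, 0.56, 1.69, -0.14, 1.24, 1.82]), (3.14, [-0.85, 0.49, 1.37, 1.72, -0.5, 1.34, -2.53])]
yaw 1.5707963267948966
low_bracket [([0.6093, -0.0921, -0.001], 0.72), ([0.4423, 0.0964, -0.0007], 0.33)]
tall_bracket [([0.6072, -0.2829, 0.0012], 0.82)]
timer_grip [([0.6356, 0.0977, 0.0517], 0.74)]
recess [([0.466, -0.0766, 0.0059], 0.59)]
push_bar [([0.4658, -0.2121, 0.0233], 0.89)]
lamp [([0.4404, 0.0965, -0.0022], 0.71), ([0.7859, -0.1121, -0.0007], 0.63), ([0.7981, 0.3244, -0.0007], 0.62)]
(0.6083, -0.0948, 70.2, 10.1, -15.8, 346) (0.6064, -0.0919, 99.0, 99.0, -44.2, 2282)
4.0667
```

View pics/w1.png

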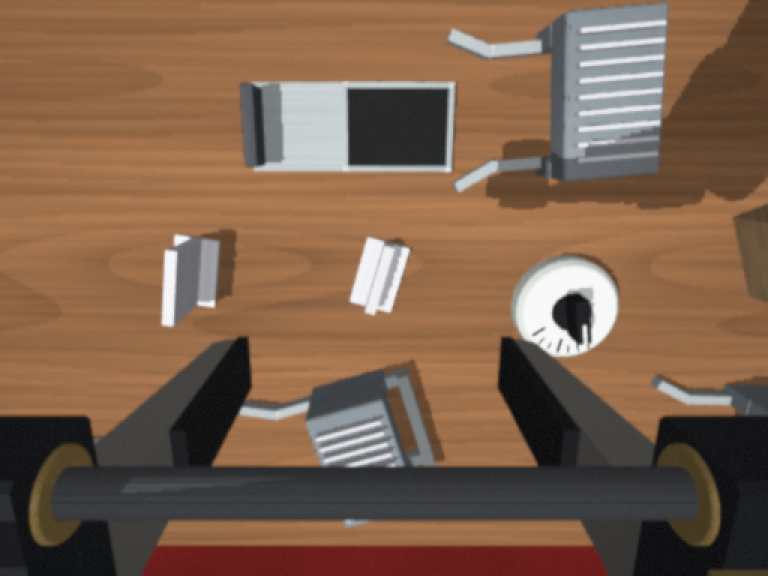

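Wrist view (768-px): the low bracket is at (380,275), with its web clearly low, and the tall one is at (190,280). The tray is at (350,126), with its nose at the mouth of the chosen lamp (610,95). The timer is at (567,305) with its marks on the lower side. The web rectangle of 70.2 x 10.1 mm confirms the bracket. Next I'll measure the tray and lamp axes from the same depth image, then grip and place.

Run:
```python
import numpy as np,cv2
from h import rect
for t in ("w1",):
    P=np.load(t+".npz")["P"]
    for lo,hi,c,r in ((.003,.05,(.465,-.118),.125),(.03,.046,(.465,-.205),.05),(.06,.078,(.445,.09),.1),(.009,.018,(.445,.0),.075),(.055,.07,(.636,.097),.03),(.02,.035,(.636,.097),.06)):
        print(rect(P,lo,hi,c,r))
    m=(P[...,2]>.009)&(P[...,2]<.019)&(P[...,1]>-.04)&(P[...,1]<.06)&(abs(P[...,0]-.445)<.08)
    q=P[m]
    for y0 in np.arange(-.04,.06,.01):
        k=q[(q[:,1]>=y0)&(q[:,1]<y0+.01)]; 
        a=k[k[:,0]<.445]; b=k[k[:,0]>.445]
        print(round(y0,3),len(a),len(b),np.round([a[:,0].min(),a[:,0].max(),b[:,0].min(),b[:,0].max()],4) if len(a) and len(b) else '')
# top camera depth: lamp top
d=np.load("top0.npz"); D=d["d"]; K=np.array([[445.0669,0,257.8264],[0,445.0669,192.9946],[0,0,1]]); e=np.array([.4381,.1479,1.4888]); Rc=np.array([[0.0048,0.9935,-0.1134],[-0.9999,0.0063,0.013],[0.0136,0.1134,0.9935]])
v,u=np.mgrid[:384,:512]; P=np.stack([(u-K[0,2])/K[0,0]*D,-(v-K[1,2])/K[1,1]*D,-D],-1)@Rc.T+e
print("top",rect(P,.055,.09,(.445,.09),.1), rect(P,.003,.05,(.465,-.118),.12))
```

```text
(0.472, -0.1188, 246.5, 233.8, -90.0, 10046)
(0.4645, -0.2101, 69.1, 12.5, 0.1, 613)
(0.4417, 0.0923, 130.2, 80.5, 5.1, 6323)
(0.4505, -0.0078, 136.8, 130.7, -0.8, 1382)
(0.639, 0.0949, 44.5, 14.4, 9.3, 359)
(0.6375, 0.0955, 102.4, 99.6, 58.1, 2767)
-0.04 74 62 [0.3822 0.444  0.4454 0.5037]
-0.03 112 122 [0.3818 0.4442 0.4453 0.5207]
-0.02 71 58 [0.3853 0.3991 0.5076 0.5218]
-0.01 77 65 [0.3902 0.4032 0.5007 0.5175]
0.0 68 65 [0.3937 0.4047 0.4951 0.5119]
0.01 66 55 [0.3924 0.4031 0.4937 0.5048]
0.02 66 51 [0.3915 0.4023 0.4937 0.5034]
0.03 66 54 [0.3913 0.4016 0.4923 0.502 ]
0.04 81 52 [0.3821 0.4007 0.4923 0.502 ]
0.05 8 62 [0.3989 0.3995 0.4909 0.5078]
top (0.4426, 0.0946, 129.9, 79.6, 5.0, 1036) (0.4647, -0.1165, 233.8, 233.4, -15.8, 1421)
```

Run:
```python
from h import *
b=[.6083,-.0948]; yw=np.radians(74.2); up=.09
env.reach([*b,up],R(yw)); env.movel([*b,.007],rate=.12)
effector.grasp(25); s=env.sense(); print("width",s["gripper_width"],"F",np.round(s["wrist_force"],1))
env.movel([*b,up],rate=.15); print(env.sense()["gripper_width"],np.round(env.sense()["wrist_force"],1),env.sense()["t"])
r=[.4645,-.078]
env.reach([*r,up],R(0)); env.movel([*r,.0135],rate=.1)
print(np.round(env.sense()["wrist_force"],1)); effector.release(); env.movel([*r,.12],rate=.2)
env.reach([.50,-.12,.33],R(np.pi/2))
p,P=shot("wrist","w2"); print(env.sense()["t"])
print(rect(P,.02,.037,(.4645,-.078),.05),rect(P,.037,.06,(.4645,-.078),.05) if (P[150:200,150:200,2]>.037).sum()>1e9 else '',rect(P,.03,.046,(.465,-.205),.05),rect(P,.06,.078,(.442,.093),.1),rect(P,.055,.07,(.639,.095),.03))
```

```text
width 0.009744781399599028 F [ 0.3  0.1 -0.2]
0.009712169195946654 [-0.5 -0.8 -1. ] 7.7833
[-0.4 -0.3 -0.7]
12.8917
(0.4644, -0.0791, 69.8, 9.2, -90.0, 405)  (0.464, -0.21, 69.1, 12.3, 0.2, 530) (0.4416, 0.0924, 130.1, 81.2, 5.2, 5662) (0.6386, 0.095, 43.7, 14.2, 9.8, 284)
```

View pics/w2.png

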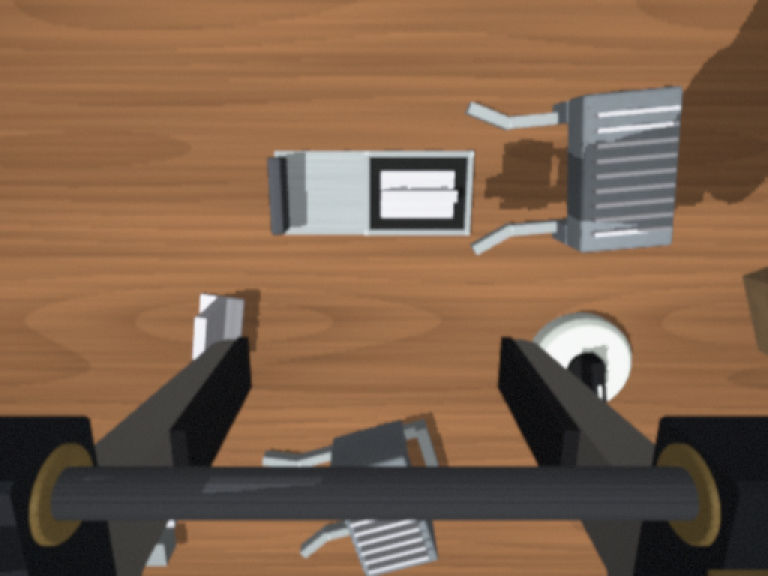

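The low bracket lies flat inside the dark recess (420,195), and the web height and position match. Next I pinch the push bar, align it and slide the tray home.

Run:
```python
from h import *
L=np.array([.4419,.0927]); a=np.radians(95.1); d=np.array([np.cos(a),np.sin(a)]); z=.018
B=[.4642,-.2101]
env.reach([*B,.11],R(np.radians(90.1))); env.movel([*B,z],rate=.12); effector.grasp(40); print(env.sense()["gripper_width"])
F=lambda: np.round(env.sense()["wrist_force"],1)
env.movel([*(L-.297*d),z],frame=R(a),rate=.06); print(F())
for s in (.22,.17,.136):
    env.movel([*(L-s*d),z],rate=.08); print(s,F())
s=.136
while s>.122:
    s-=.0015; env.movel([*(L-s*d),z],rate=.03); f=env.sense()["wrist_force"]; print(round(s,4),np.round(f,1))
    if -f[:2]@d>14: break
print(np.round((np.array(env.sense()["ee_pos"])[:2]-L)@d,4),env.sense()["t"])
```

```text
0.011765643341773881
[-0.1  1.5  0.9]
0.22 [0.2 3.2 0.9]
0.17 [-0.5  3.4  0.2]
0.136 [-0.   1.7 -1. ]
0.1345 [ 0.7  0.7 -3. ]
0.133 [-0.1 -1.2 -2. ]
0.1315 [ 0.6  0.3 -2.3]
0.13 [ 0.1 -3.3 -0.6]
0.1285 [-0.6 -7.  -0.6]
0.127 [ -1.2 -10.4   0.8]
0.1255 [ -1.7 -13.9   1.2]
0.124 [ -1.1 -18.3   2.6]
-0.1301 20.6833
```

The tray was home when force built up to 18 N with the TCP where expected. Now I release, check, and look at the timer from near.

Run:
```python
from h import *
effector.release(); e=env.sense()["ee_pos"]; env.movel([e[0],e[1],.14],rate=.2)
L=np.array([.4419,.0927]); a=np.radians(95.1); d=np.array([np.cos(a),np.sin(a)]); n=np.array([-d[1],d[0]])
env.reach([.68,.095,.13],R(np.pi/2)); 
p,P=shot("wrist","w3"); print(net("wrist","push_bar"),net("wrist","timer_grip"))
r=rect(P,.03,.046,L-.131*d,.05); q=np.array(r[:2])-L; print("bar",r,"along",q@d,"lat",q@n)
print(rect(P,.055,.07,(.6387,.095),.03),rect(P,.022,.034,(.6387,.095),.06),env.sense()["t"])
# rectified dial at z=.028, centre by knob, 0.2 mm/px, up = -x (as in the picture)
Z=np.load("w3.npz"); g=np.arange(-280,280)*.0002; X=.6387+g[:,None]+0*g; Y=.095+g[None,:]+0*g[:,None]
Q=(np.stack([X,Y,0*X+.028],-1)-Z["e"])@Z["Rc"]; K=Z["K"]; u=K[0,2]-K[0,0]*Q[...,0]/Q[...,2]; v=K[1,2]+K[1,1]*Q[...,1]/Q[...,2]
im=cv2.remap(p,u.astype(np.float32),v.astype(np.float32),cv2.INTER_CUBIC); cv2.imwrite("pics/dial.png",im[:,:,::-1])
```

```text
[([0.574, 0.3051, 0.0062], 0.15)] [([0.6341, 0.0962, 0.0497], 0.95)]
bar (0.0, 0.0, 0.0, 0.0, 0.0, 0) along -0.05305061697829785 lat 0.4483910481245382
(0.6394, 0.0953, 44.1, 14.0, 9.7, 1177) (0.6389, 0.0953, 102.0, 101.8, -57.6, 9659) 23.8417
```

View pics/w3.png

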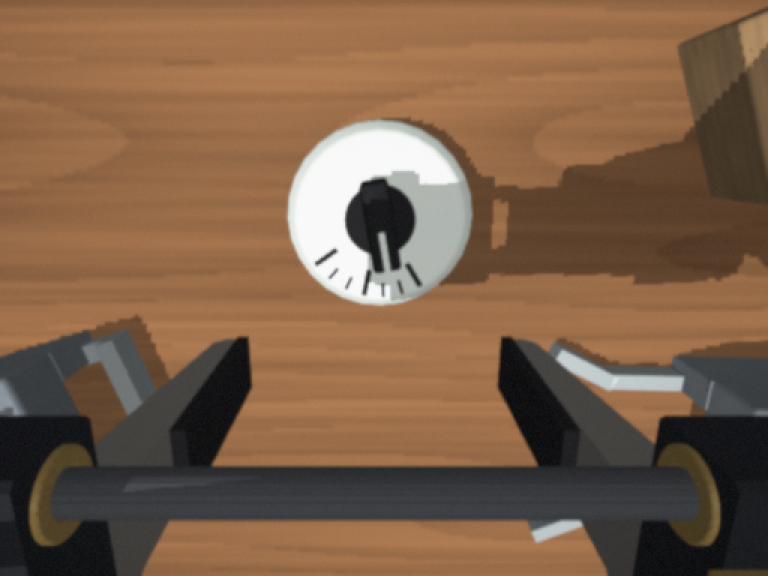

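View pics/dial.png

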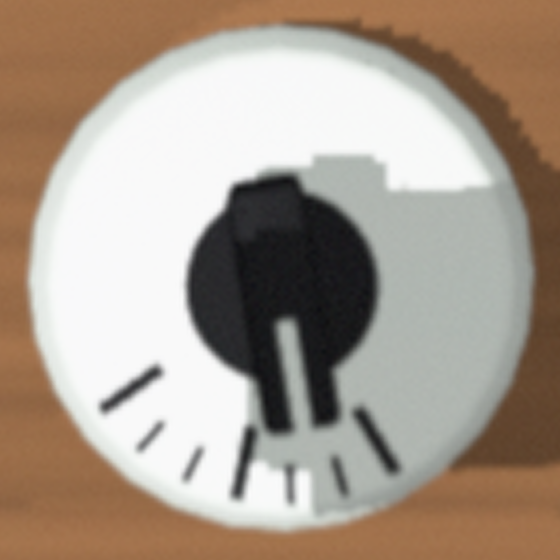

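The dial shows the long marks at yaw 31.4° (0), −11.3° (15) and −54° (30), and the pointer at 9.7°, which is about 7.6 min. I'll confirm the tray with the top and scene cameras, since the arm is clear of it, before turning the knob.

Run:
```python
from h import *
L=np.array([.4419,.0927]); a=np.radians(95.1); d=np.array([np.cos(a),np.sin(a)]); n=np.array([-d[1],d[0]])
for c in ("top","scene"):
    p,P=shot(c,c+"4"); r=rect(P,.028,.046,L-.131*d,.05); q=np.array(r[:2])-L; print(c,"bar",r,"along",round(q@d,4),"lat",round(q@n,4))
    for b in net(c,"push_bar"): q=np.array(b[0])[:2]-L; print(b,round(q@d,4),round(q@n,4))
for j in (99.7,63,27,78.6):
    q=solver.inverse_kinematics([.6392,.0953,.038],R(np.radians(j))); print(j,None if q is None else np.round(q,2))
```

```text
top bar (0.453, -0.0357, 68.5, 12.6, 5.9, 80) along -0.1289 lat 0.0004
([0.4545, -0.0418, 0.0238], 0.71) -0.1351 -0.0006
scene bar (0.4556, -0.0375, 71.1, 14.3, 3.6, 156) along -0.1309 lat -0.0021
([0.4549, -0.0438, 0.023], 0.95) -0.1371 -0.0008
99.7 [-0.67  0.77  0.67  1.76 -0.61  0.84  2.03]
63 [-0.75  0.82  0.8   1.76 -0.74  0.89  1.49]
27 [-0.82  0.88  0.93  1.77 -0.86  0.96  0.95]
78.6 [-0.71  0.79  0.75  1.76 -0.69  0.87  1.72]
```

View pics/scene4.png

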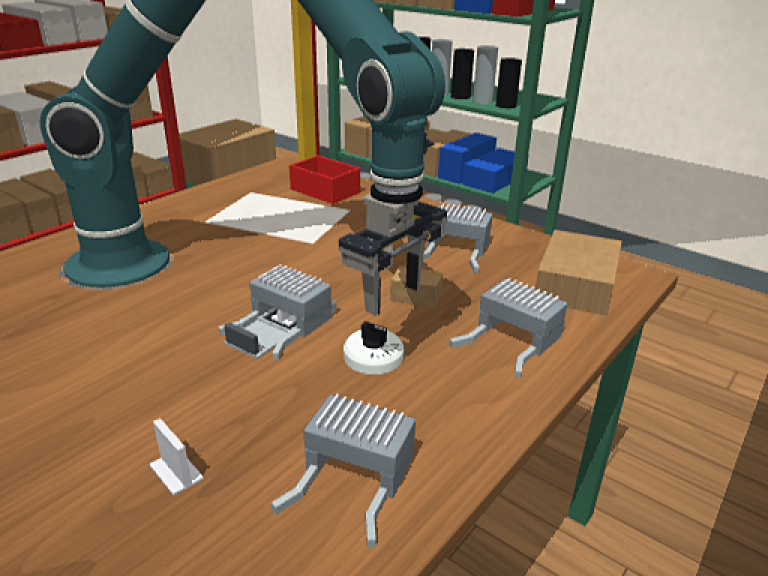

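The tray is home under the lamp (280,320): the bar lies −0.129 to −0.131 m along the lamp axis (expected −0.131), with 2 mm lateral offset at most. Next I turn the timer.

Run:
```python
from h import *
c=[.6392,.0953]; j0=99.7
env.reach([*c,.10],R(np.radians(j0))); env.movel([*c,.038],rate=.12); effector.grasp(12); print(env.sense()["gripper_width"],env.sense()["t"])
def turn(a,b,n):
    for j in np.linspace(a,b,n+1)[1:]: env.reach([*c,.038],R(np.radians(j)))
    s=env.sense(); z=np.array(s["tcp_rot"])[:,2]; print("jaw",np.degrees(np.arctan2(z[1],z[0])),np.round(s["wrist_force"],1),np.round(s["moment"],2),s["t"])
turn(j0,26.5,4); turn(26.5,78.6,3)
effector.release(); env.movel([*c,.11],rate=.2); env.reach([.68,.095,.13],R(np.pi/2))
p,P=shot("wrist","w5"); print(rect(P,.055,.07,(.6392,.0953),.03),env.sense()["t"])
Z=np.load("w5.npz"); g=np.arange(-280,280)*.0002; X=.639+g[:,None]+0*g; Y=.0953+g[None,:]+0*g[:,None]
Q=(np.stack([X,Y,0*X+.028],-1)-Z["e"])@Z["Rc"]; K=Z["K"]; u=K[0,2]-K[0,0]*Q[...,0]/Q[...,2]; v=K[1,2]+K[1,1]*Q[...,1]/Q[...,2]
cv2.imwrite("pics/dial2.png",cv2.remap(p,u.astype(np.float32),v.astype(np.float32),2)[:,:,::-1])
```

```text
0.013632854090051062 26.1833
jaw 26.933209791438156 [0.  5.8 2.1] [ 1.22  0.07 -0.06] 27.6417
jaw 78.77062813686318 [-1.2  6.1  0.8] [1.21 0.12 0.05] 28.7167
(0.6393, 0.0953, 44.1, 14.0, -11.1, 1188) 30.7833
```

View pics/dial2.png

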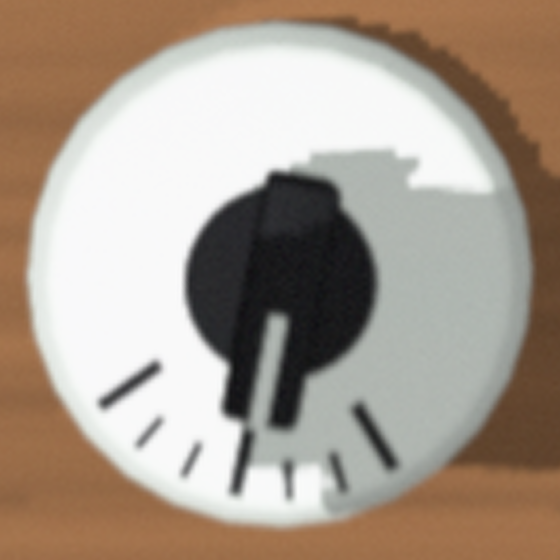

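The pointer lies on the long 15 mark (knob yaw −11.1°, mark −11.3°). One last numeric check from the top camera, then I hand in.

Run:
```python
from h import *
env.movel([.68,.095,.2],rate=.15)
p,P=shot("top","top6"); print([(n,net("top",n)[:1]) for n in ("tall_bracket","spray_can","carton","push_bar")])
print(rect(P,.028,.046,(.4535,-.0375),.05)); shot("scene","s6"); print(net("scene","spray_can"),net("scene","carton"),net("scene","push_bar"))
workorder.finish_job(); print(env.sense()["t"])
```

```text
[('tall_bracket', [([0.6045, -0.2855, 0.0027], 0.69)]), ('spray_can', [([0.4364, 0.365, -0.0028], 0.89)]), ('carton', [([0.5789, 0.2984, -0.0011], 0.77)]), ('push_bar', [([0.4551, -0.0374, 0.0239], 0.94)])]
(0.453, -0.0359, 68.2, 12.2, 5.0, 85)
[([0.4318, 0.3646, -0.0064], 0.63)] [([0.5752, 0.3003, -0.0003], 0.64)] [([0.4507, -0.0412, 0.0231], 0.58)]
the job is handed in; nothing more can be done
the job is handed in; nothing more can be done
```

The job is done and handed in, with the robot clear of everything. The last clock reading, just before the final checks, was 30.8 s of the 54 s allowed.

- **Bracket:** I gripped the low bracket by its web and laid it flat in the tray recess. A picture and the depth readings before the slide confirmed it.
- **Tray:** I pinched the push bar, lined the tray up with the lamp nearest the base and slid it in until it pushed back against the stop with 18 N. The bar measured 129–131 mm before the lamp's middle (131 mm expected) and at most 2 mm off the middle line.
- **Timer:** I turned the knob from about 7.6 minutes to about 33, judged by the gripper's angle, and back to 15. The pointer lies on the long 15 mark, within about 0.3°.
- **Bystanders:** The tall bracket, spray can and carton were still where they started, within the detector's error.

**Disagreement:** The networks' single estimates of the push bar differed from each other and from the depth fits by up to about 6 mm. I relied on the depth fits and the contact force.

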